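# Hang the shelf bracket on the slotted panel

### The job

The steel shelf bracket sits in its wooden cradle with only its upright back plate free to take hold of. Lift it out, stand it on the open bench and let go of it, then take it by its arm and hang it on the slotted panel: both hook tabs through the upper pair of slots, then down until the bracket is fully home, with its back plate flat against the panel. Let go, and leave the jar, the nut plate and the cotter-pin puller where they are.

Things in the scene. Friction and masses are not known exactly. Their poses are not given: they have to be found in the camera images.
- bracket_plate (a point): Loose bare-steel L bracket (all sizes in mm), 0.4 kg: upright back plate 100 wide x 110 high x 8 thick, with an arm reaching out from the foot of its front; they share a flat underside on which it stands. Point: mid thickness and width of the plate, 90 above the underside (20 below the top edge). All bracket points: z up, x out of the plate's back face (the way the tabs point; the arm points along -x), y across.
- bracket_arm (a point): The bracket's arm, a straight bar 20 wide (y) x 40 high x 130 long. Point: middle of its section, 20 above the underside, 75 from the plate's back face; the arm's tip is 63 farther on. To be gripped across its 20 wide sides for hanging.
- bracket_tabs (a point): Point in the plane of the plate's back face, mid width, 50 above the underside. Two hook tabs, 8 wide, stand 36 either side of it. Each: a neck 8 high, its underside level with this point, runs 12 out of the back face; at its end a lip 4.5 thick (near face 7 from the back face) hangs 12 below the neck. A tab end so spans 12 below to 8 above this point.
- panel_seat (a point): Fixed grey upright steel panel, 160 wide, 5 thick, 250 high, foot behind it. Slots 14 wide x 28 high in two rows and two columns (36 either side of the middle). Point: front face, mid width, level with the upper slots' lower edges, 150 over the bench (lower row: 85). Axes: x level into the panel from its front, z up. Hung bracket: axes parallel to these, bracket_tabs on this point.
- cradle: Fixed wooden cradle holding the bracket at the start: baseboard 9 thick on which the bracket stands, two cheeks 28 apart and an end stop, 55 high over the bench, enclosing the arm from 32 to 142 from the plate's back face. Lift the bracket 50 or more to clear it. Origin on the bench below about the middle of the plate's back face at the start, axes as the bracket's.
- jar: Loose green glass jar with black cap, 64 across, 95 high; origin at the centre of its underside. A bystander.
- nut_plate: Loose dark steel anchor nut plate, 70 x 50 x 14 with a round nut boss to 28 high; origin at the centre of its underside. A bystander.
- puller: Loose cotter-pin puller lying flat, red handle 90 x 22 x 20 along its -x, thin hooked steel shank 75 long along +x; origin on its underside where the shank leaves the handle. A bystander.
Things that resemble listed ones, but are neither listed nor needed, are in the scene too. There is more than one size of the part that bears panel_seat; the job needs the smaller.

How it is judged:
By the outcome, as a careful person would: the job done as asked, in the order asked, and still so for the second after the job is handed in, with the robot touching nothing.
It also fails if it takes over 61 s, if anything falls off the work surface, if the arm or the gripper's body presses on something with over 40 N, if the wrist force passes 120 N, or if a joint passes its speed limit or range.

### The arm

A 7-joint arm with a two-finger parallel gripper is mounted at the origin on the work surface. World frame = base frame: x ahead of the robot, y to its left, z up, the work surface at z = 0. Lengths are in m, angles in rad, forces in N, time in s.
With the tool pointing down it reaches from about 0.4 to 0.85 m from the base axis. Payload 4.5 kg.
Tool frame: the origin (TCP) lies at the very end of the fingers, on their centre line; the grasp point (between the pads) lies 19 mm behind it; z points along the fingers, x is the direction in which the jaws open and shut, and the axes are right-handed (so a half turn about z gives the same grasp; the last joint's range is limited). The gripper opens to 88 mm and grips with 3 to 60 N. Pads are 18 mm wide; open, the fingers measure 123 mm over their backs; the gripper's body (75 mm by 187 mm) begins 45 mm behind the grasp point.
Start: joints at [-1.25, 0.689, -0.195, 1.565, 0.157, 0.902, -0.215], TCP at [0.177, 0.6, 0.239] pointing down, gripper open.
Joint ranges: [-3.01, 3.01], [-0.46, 2.08], [-1.47, 1.51], [0.13, 2.56], [-1, 4.14], [0.04, 2.09], [-2.66, 2.66]. Speed limits (rad/s): [2.57, 2.57, 3.14, 3.14, 3.14, 3.14, 3.14].

### API

Orientations are given as a unit quaternion [x, y, z, w].
In Python, from plant import * gives the robot as it stands.
- The arm moves only by the tool apply_moves, never from a script. Its argument "series" is a list of rows, each an object of numbers: "x", "y", "z": the shift along the tool's x, y, z in units of 80 cm (1.0 is 80 cm); "wx", "wy", "wz": the turn, a rotation vector about the tool's x, y, z in units of pi rad (1.0 is pi rad); "fingers": the opening, from -1 (shut) to 1 (fully open), so that 0 is half open. In form: [{"x": .., "y": .., "z": .., "wx": .., "wy": .., "wz": .., "fingers": ..}, ...]. A call has 1 to 8 rows; each row shifts and turns the pose as measured when the row begins, along the tool's axes as they then stand; what a row does not reach is not made up. A row lasts 1/8 s, in which the tool goes at most 62.5 mm and 10.7 degrees, less where a joint would pass 70% of its speed; a pose out of reach is approached as far as the arm can. A call with a number of a shift or a turn outside -1 to 1 is refused whole. A call with a gripper value outside its range is refused whole. The fingers move at their own pace and stop on an object; "force" is the grip in N (left out, the last holds). Time passes only in rows, so rows that do not move let the fingers close. It gives the time, the measured TCP pose, the force and the opening at its end, in the units of the state.
- get_state(): the state, without advancing time (a new reading comes with each control period).
- snapshot(name): name is "side" or "top" or "wrist"; returns (picture, depth): 420x560x3 uint8, red, green, blue; 420x560 float32, m along the optical axis (not along the pixel's ray), 0 where there is no reading.
- camera_model(name): a dict with "camera_matrix" (3x3 intrinsics, pixels), "world_from_camera" (4x4, takes a point from camera to world coordinates). Camera axes: x right, y up, looking along -z (the intrinsics and any distortion apply to the point x, -y, -z); pixel columns grow to the right and rows downward; lengths in m; the calibration is good to about 2 mm. The wrist camera is an equidistant fisheye: a pixel r from the principal point sees the ray r / f radians off the axis. A picture is of the moment at which its call begins: read the wrist's pose just before it. camera_model takes no time and is no camera call; for the wrist camera it gives the pose at the moment of the call.
- finish_job(): hands the job in, once; it reports no verdict.
The state is a dict: "clock": time; "q": joint angles; "qd": joint speeds; "joint_torque": joint torques, N m; "tool_pos": TCP position; "eef_rot": TCP orientation; "contact_force": force on the tool from outside, world axes, zero at the start; "moment": the same for the moment, N m; "opening": opening from 0.0 (shut) to 1.0 (fully open).
Only numpy, scipy, OpenCV 4.12 (cv2) and the standard library are available. Lean on these libraries where they do the work, as an engineer would, in place of code of your own. Each camera call takes 0.05 s, during which the arm holds its last target. There are 200 camera calls.

## Working session

There is one attempt and no reset: what is moved stays moved. The work goes in short steps, Python scripts to look and compute and a tool call to move; the robot and the scene stay as the last step left them, time stands still between calls to the robot, and variables do not carry over. Pictures are saved under pics/ and viewed, about 8 in all and at most 12, crops included, and the job is handed in when it is done.

Besides the shell and the picture viewer there is one more tool, called after "Emit:" by a JSON object that holds its "method" and its "body". apply_moves: Moves the arm, as the interface text tells. Its arguments: {"type":"object","properties":{"series":{"type":"array","items":{"type":"object","properties":{"x":{"type":"number"},"y":{"type":"number"},"z":{"type":"number"},"wx":{"type":"number"},"wy":{"type":"number"},"wz":{"type":"number"},"fingers":{"type":"number"}}}},"force":{"type":"number"}},"required":["series"]}

```bash
mkdir -p pics; ls
cat > h.py <<'E'
from plant import *
import numpy as np, cv2
from scipy.spatial.transform import Rotation as R
def shot(n,tag):
    m=camera_model(n); p,d=snapshot(n); np.savez(f'pics/{tag}.npz',p=p,d=d,K=m['camera_matrix'],T=m['world_from_camera'])
    cv2.imwrite(f'pics/{tag}.png',p[:,:,::-1]); return p,d,m
def load(tag): return np.load(f'pics/{tag}.npz')
def cloud(tag):
    f=load(tag);K=f['K'];d=f['d'];v,u=np.mgrid[:420,:560]
    P=np.stack([(u-K[0,2])/K[0,0]*d,-(v-K[1,2])/K[1,1]*d,-d],-1)
    return P@f['T'][:3,:3].T+f['T'][:3,3], d>0
E
python3 - <<'E'
from h import *
print(get_state())
for n in('side','top'):
    m=shot(n,n+'0')[2]; print(m)
a=np.hstack([cv2.imread('pics/side0.png')])
E
```

```text
pics
{'clock': 0.0, 'q': array([-1.25022699,  0.69000333, -0.19450606,  1.5663514 ,  0.15732161,
        0.9025043 , -0.21510001]), 'qd': array([-0.00037736,  0.00045034, -0.00074934,  0.00117838,  0.00065661,
        0.00091001, -0.00143899]), 'joint_torque': array([-4.12709496e-04, -5.27563834e+01, -1.26686253e+00, -1.53432584e+01,
       -5.25273127e-02,  6.47589113e-03,  1.76221329e-04]), 'tool_pos': array([0.17666084, 0.59884456, 0.23789581]), 'eef_rot': array([ 8.00863607e-01,  5.98846062e-01, -7.00262721e-04,  6.21544664e-04]), 'contact_force': array([0.04045154, 0.52083967, 0.09247492]), 'moment': array([ 0.0429295 ,  0.01231942, -0.03058371]), 'opening': 1.0011598239826207}
{'camera_matrix': array([[388.28981382,   0.        , 274.50327413],
       [  0.        , 388.28981382, 210.73685822],
       [  0.        ,   0.        ,   1.        ]]), 'world_from_camera': array([[-0.99902761,  0.0345144 , -0.02743332,  0.46602367],
       [-0.0431174 , -0.63494024,  0.77135711,  0.62941141],
       [ 0.00920441,  0.7717899 ,  0.635811  ,  0.63259613],
       [ 0.        ,  0.        ,  0.        ,  1.        ]])}
{'camera_matrix': array([[503.9602371 ,   0.        , 275.59708925],
       [  0.        , 503.9602371 , 210.52624238],
       [  0.        ,   0.        ,   1.        ]]), 'world_from_camera': array([[-0.00751199,  0.99058788, -0.13667198,  0.34667815],
       [-0.9997723 , -0.01016992, -0.01875966, -0.02575379],
       [-0.01997304,  0.13649994,  0.99043871,  1.15862136],
       [ 0.        ,  0.        ,  0.        ,  1.        ]])}
```

View pics/side0.png

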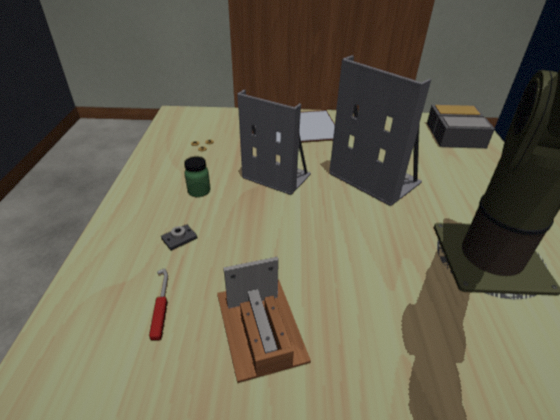

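View pics/top0.png

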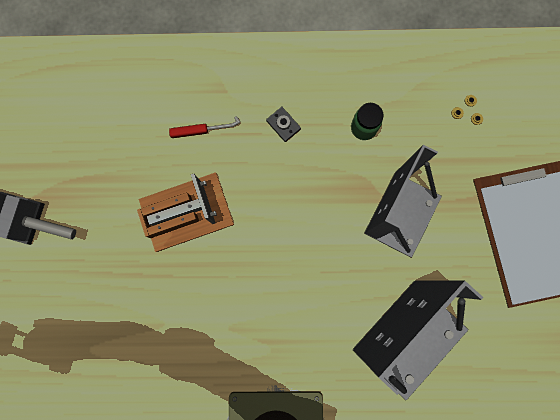

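Run:
```python
from h import *
P,ok=cloud('side0'); Q,ok2=cloud('top0')
def plane(X,t=.003):
    n0=None
    rng=np.random.default_rng(0);best=0
    for _ in range(500):
        a=X[rng.choice(len(X),3,False)];n=np.cross(a[1]-a[0],a[2]-a[0]);
        if np.linalg.norm(n)<1e-9: continue
        n/=np.linalg.norm(n);i=abs((X-a[0])@n)<t
        if i.sum()>best:best=i.sum();I=i
    c=X[I].mean(0);n=np.linalg.svd(X[I]-c,full_matrices=False)[2][2];return c,n,X[I]
X=P[95:190,238:305].reshape(-1,3);c,n,I=plane(X[(X[:,2]>.02)])
print('panel',c,n,len(I),'res',((I-c)@n).std())
t=np.cross([0,0,1],n);t/=np.linalg.norm(t);s=I@t;m=I[:,2]>.05;print('t',t,'ext',np.percentile(s[m],[0,1,50,99,100]),'z',I[:,2].min(),I[:,2].max())
# panel rows: min/max per height
for z in np.arange(.06,.25,.02):
    q=s[abs(I[:,2]-z)<.006]; print(round(z,2),len(q),q.min().round(4),q.max().round(4),((q.min()+q.max())/2).round(4))
X=P[258:308,224:282].reshape(-1,3);X=X[(X[:,2]>.06)];c,n,I=plane(X)
print('plate front',c,n,len(I)); t=np.cross([0,0,1],n);t/=np.linalg.norm(t);s=I@t;print(t,s.min(),s.max(),I[:,2].max())
for (r,nm) in(((165,235,190,225),'topplate'),):
    X=Q[r[0]:r[1],r[2]:r[3]].reshape(-1,3);X=X[X[:,2]>.105];print(nm,len(X),X.mean(0),X.min(0),X.max(0)); 
    rect=cv2.minAreaRect(X[:,:2].astype(np.float32));print(rect)
# arm top 
X=Q[195:230,140:205].reshape(-1,3);X=X[(X[:,2]>.035)&(X[:,2]<.075)]
print(len(X),np.histogram(X[:,2],8))
# bench level
print('bench',np.median(P[200:220,60:150,2]),np.median(Q[60:90,50:300,2]))
# panel top edge from top cam
X=Q[140:260,355:445].reshape(-1,3);X=X[X[:,2]>.235];print('paneltop',len(X),cv2.minAreaRect(X[:,:2].astype(np.float32)),X[:,2].max())
# big crops
a=cv2.resize(cv2.imread('pics/side0.png')[85:200,225:320],None,fx=6,fy=5,interpolation=cv2.INTER_CUBIC);cv2.imwrite('pics/c1.png',a)
```

```text
panel [ 0.51998665 -0.24138936  0.14520397] [4.72779441e-01 8.81180513e-01 7.10034253e-04] 4098 res 0.0012507183844341762
t [-0.88118073  0.47277956  0.        ] ext [-0.65667245 -0.65410648 -0.57102117 -0.49568724 -0.49402112] z 0.020018625766877296 0.2511493466103126
0.06 191 -0.6558 -0.4951 -0.5754
0.08 190 -0.654 -0.4956 -0.5748
0.1 180 -0.656 -0.4953 -0.5756
0.12 211 -0.6546 -0.4948 -0.5747
0.14 227 -0.6548 -0.4945 -0.5746
0.16 196 -0.6565 -0.4952 -0.5758
0.18 227 -0.6559 -0.4957 -0.5758
0.2 256 -0.6564 -0.4943 -0.5753
0.22 264 -0.6562 -0.4955 -0.5758
0.24 262 -0.6544 -0.4948 -0.5746
plate front [0.52400476 0.15882665 0.09282072] [ 0.31799379 -0.9479592  -0.01591582] 1255
[ 0.94807928  0.31803407 -0.        ] 0.49649779068955413 0.5962790604395077 0.12156131246730195
topplate 217 [0.51627958 0.14637658 0.1604476 ] [ 0.34667815 -0.02575379  0.10549822] [0.5721302  0.17226613 1.15862136]
((0.4456554055213928, 0.08719104528427124), (0.2973250448703766, 0.04254394769668579), 40.62772750854492)
1481 (array([ 57,  58, 284, 443, 556,  82,   0,   1]), array([0.0351526 , 0.03953074, 0.04390888, 0.04828703, 0.05266517,
       0.05704331, 0.06142145, 0.06579959, 0.07017773]))
bench -0.0009730030883368102 -0.00040897205486079
paneltop 471 ((0.444937527179718, -0.18296192586421967), (0.07681022584438324, 0.36273592710494995), 43.96242904663086) 1.1586213570353965
```

```bash
cat >> h.py <<'E'
def go(pos,yaw,tilt=0.,axis=(0,0,1)):
    """print delta in tool axes/units to TCP pos; tool down with x at yaw(deg); tilt(deg) about world axis"""
    s=get_state();A=R.from_quat(s['eef_rot'])
    B=R.from_euler('z',yaw,degrees=True)*R.from_euler('x',180,degrees=True)
    B=R.from_rotvec(np.deg2rad(tilt)*np.array(axis,float))*B
    d=A.inv().apply(np.array(pos)-s['tool_pos'])/.8; w=(A.inv()*B).as_rotvec()/np.pi
    print('t',round(s['clock'],2),'d',d.round(4),'w',w.round(4),'rows',round(np.linalg.norm(d)*.8/.0625,1),round(np.linalg.norm(w)*180/10.7,1))
E
python3 - <<'E'
from h import *
P,ok=cloud('side0'); Q,ok2=cloud('top0')
X=Q[165:235,185:228].reshape(-1,3);X=X[(X[:,2]>.108)&(X[:,2]<.14)];print(len(X),cv2.minAreaRect(X[:,:2].astype(np.float32)),X.mean(0))
X=Q[140:260,355:445].reshape(-1,3);X=X[(X[:,2]>.235)&(X[:,2]<.3)];print('paneltop',len(X),cv2.minAreaRect(X[:,:2].astype(np.float32)))
X=P[55:200,325:430].reshape(-1,3);X=X[(X[:,2]>.1)&(X[:,2]<.5)&(X[:,1]<0)];print('big',cv2.boxPoints(cv2.minAreaRect(X[:,:2].astype(np.float32))),X[:,2].max())
X=Q[130:255,130:240].reshape(-1,3);b=cv2.minAreaRect(X[(X[:,2]>.006)&(X[:,2]<.014)][:,:2].astype(np.float32));print('cradle base',cv2.boxPoints(b))
go([.5244,.1547,.16],108.5)
E
```

```text
201 ((0.524012565612793, 0.15440084040164948), (0.09987485408782959, 0.008347617462277412), 18.349699020385742) [0.52372966 0.15397292 0.11763398]
paneltop 434 ((0.5157641768455505, -0.2557913661003113), (0.030397946015000343, 0.1606692373752594), 61.70168685913086)
big [[ 0.12117036 -0.24430034]
 [ 0.2767622  -0.3920938 ]
 [ 0.35044086 -0.31452748]
 [ 0.19484901 -0.16673401]] 0.32894946933331953
cradle base [[0.4076667  0.08687235]
 [0.6967644  0.0805683 ]
 [0.70180416 0.3116852 ]
 [0.41270643 0.3179893 ]]
t 0.1 d [-0.4096  0.5739  0.0982] w [-1.00e-04  5.00e-04 -1.94e-01] rows 9.1 3.3
```

Emit:
{"method": "apply_moves", "body": {"series": [{"x":-0.045,"y":0.063},{"x":-0.045,"y":0.063},{"x":-0.045,"y":0.063},{"x":-0.045,"y":0.063},{"x":-0.045,"y":0.063},{"x":-0.045,"y":0.063},{"x":-0.045,"y":0.063},{"x":-0.045,"y":0.063}], "force": 40}}

```text
schema error: expected keys x, y, z, wx, wy, wz, fingers
```

```bash
python3 -c "
from h import *
go([.5242,.1546,.16],108.4)"
```

```text
t 0.1 d [-0.4098  0.5737  0.0982] w [-1.000e-04  5.000e-04 -1.935e-01] rows 9.1 3.3
```

All keys required.

Emit:
{"method": "apply_moves", "body": {"series": [{"x":-0.045,"y":0.063,"z":0,"wx":0,"wy":0,"wz":0,"fingers":1},{"x":-0.045,"y":0.063,"z":0,"wx":0,"wy":0,"wz":0,"fingers":1},{"x":-0.045,"y":0.063,"z":0,"wx":0,"wy":0,"wz":0,"fingers":1},{"x":-0.045,"y":0.063,"z":0,"wx":0,"wy":0,"wz":0,"fingers":1},{"x":-0.045,"y":0.063,"z":0,"wx":0,"wy":0,"wz":0,"fingers":1},{"x":-0.045,"y":0.063,"z":0,"wx":0,"wy":0,"wz":0,"fingers":1},{"x":-0.045,"y":0.063,"z":0,"wx":0,"wy":0,"wz":0,"fingers":1},{"x":-0.045,"y":0.063,"z":0,"wx":0,"wy":0,"wz":0,"fingers":1}], "force": 40}}

```text
clock: 1.1
tool_pos: [0.4827, 0.209, 0.2345]
eef_rot: [0.797, 0.604, -0.002, -0.001]
contact_force: [0.9, -0.5, 0.2]
opening: 1.0
```

```bash
python3 -c "
from h import *
go([.5242,.1546,.16],108.4)"
```

```text
t 1.1 d [-0.0512  0.0687  0.0929] w [-0.0014  0.     -0.1897] rows 1.6 3.2
```

Emit:
{"method": "apply_moves", "body": {"series": [{"x":-0.026,"y":0.034,"z":0.01,"wx":0,"wy":0,"wz":0,"fingers":1},{"x":-0.026,"y":0.034,"z":0.01,"wx":0,"wy":0,"wz":0,"fingers":1},{"x":0,"y":0,"z":0,"wx":0,"wy":0,"wz":-0.05,"fingers":1},{"x":0,"y":0,"z":0,"wx":0,"wy":0,"wz":-0.05,"fingers":1},{"x":0,"y":0,"z":0,"wx":0,"wy":0,"wz":-0.05,"fingers":1},{"x":0,"y":0,"z":0,"wx":0,"wy":0,"wz":-0.042,"fingers":1},{"x":0,"y":0,"z":0,"wx":0,"wy":0,"wz":0,"fingers":1}]}}

```text
clock: 1.98
tool_pos: [0.527, 0.1429, 0.215]
eef_rot: [0.58, 0.814, -0.005, -0.002]
contact_force: [0.7, 0.1, 0.2]
opening: 0.999
```

```bash
python3 -c "
from h import *
go([.5242,.1546,.08],108.4)
shot('wrist','w1')"
```

```text
t 1.98 d [0.0154 0.003  0.1687] w [-0.003   0.0008  0.0035] rows 2.2 0.1
```

View pics/w1.png

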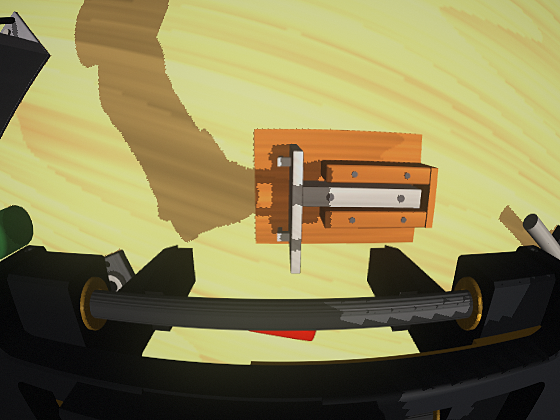

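Emit:
{"method": "apply_moves", "body": {"series": [{"x":0.0155,"y":0.003,"z":0.03,"wx":-0.003,"wy":0,"wz":0.003,"fingers":1},{"x":0,"y":0,"z":0.05,"wx":0,"wy":0,"wz":0,"fingers":1},{"x":0,"y":0,"z":0.05,"wx":0,"wy":0,"wz":0,"fingers":1},{"x":0,"y":0,"z":0,"wx":0,"wy":0,"wz":0,"fingers":1}]}}

```text
clock: 2.52
tool_pos: [0.5265, 0.156, 0.1094]
eef_rot: [0.589, 0.808, 0.0, 0.002]
contact_force: [0.0, 1.0, 0.6]
opening: 1.001
```

```bash
python3 -c "
from h import *
go([.5242,.1546,.08],108.4)
s=get_state();T=camera_model('wrist')['world_from_camera']
print(R.from_quat(s['eef_rot']).inv().apply(T[:3,3]-s['tool_pos']))"
```

```text
t 2.52 d [-0.0007 -0.0034  0.0367] w [ 0.0011  0.0011 -0.003 ] rows 0.5 0.1
[-7.63984754e-05 -6.78252344e-02 -1.46448786e-01]
```

Emit:
{"method": "apply_moves", "body": {"series": [{"x":0,"y":-0.003,"z":0.036,"wx":0,"wy":0,"wz":-0.003,"fingers":1},{"x":0,"y":0,"z":0,"wx":0,"wy":0,"wz":0,"fingers":-1},{"x":0,"y":0,"z":0,"wx":0,"wy":0,"wz":0,"fingers":-1},{"x":0,"y":0,"z":0,"wx":0,"wy":0,"wz":0,"fingers":-1},{"x":0,"y":0,"z":0,"wx":0,"wy":0,"wz":0,"fingers":-1},{"x":0,"y":0,"z":0,"wx":0,"wy":0,"wz":0,"fingers":-1}], "force": 50}}

```text
clock: 3.28
tool_pos: [0.5293, 0.157, 0.0876]
eef_rot: [0.587, 0.81, 0.005, 0.006]
contact_force: [0.1, -0.8, -0.6]
opening: 0.458
```

```bash
python3 -c "
from h import *
go([.5242,.1546,.08],108.4);s=get_state();print(s['opening'],s['contact_force'],s['q'])"
```

```text
t 3.27 d [-0.0009 -0.0071  0.0094] w [ 0.0049  0.0011 -0.0015] rows 0.2 0.1
0.4581393685933063 [ 0.08055253 -0.80309173 -0.55583239] [-0.20078241  0.82970911 -0.29293349  1.91579138  0.51791509  0.45533979
  1.01595246]
```

Emit:
{"method": "apply_moves", "body": {"series": [{"x":0,"y":-0.007,"z":0.009,"wx":0.005,"wy":0.001,"wz":0,"fingers":-1},{"x":0,"y":0,"z":0,"wx":0,"wy":0,"wz":0,"fingers":-1},{"x":0,"y":0,"z":0,"wx":0,"wy":0,"wz":0,"fingers":-1},{"x":0,"y":0,"z":0,"wx":0,"wy":0,"wz":0,"fingers":-1},{"x":0,"y":0,"z":0,"wx":0,"wy":0,"wz":0,"fingers":-1},{"x":0,"y":0,"z":0,"wx":0,"wy":0,"wz":0,"fingers":-1}], "force": 50}}

```text
clock: 4.03
tool_pos: [0.5235, 0.1548, 0.0797]
eef_rot: [0.587, 0.81, -0.001, -0.0]
contact_force: [1.1, 0.1, -0.1]
opening: 0.087
```

```bash
python3 -c "
from h import *
go([.5242,.1546,.08],108.4);s=get_state();print(s['opening'],s['contact_force'],s['q'])"
```

```text
t 4.03 d [-0.0005  0.0007 -0.0004] w [-0.0007  0.0002 -0.0015] rows 0.0 0.0
0.08659459914993993 [ 1.07741902  0.08602243 -0.11902526] [-0.19761269  0.84338201 -0.29461167  1.91966236  0.51658736  0.45545797
  1.01824956]
```

Emit:
{"method": "apply_moves", "body": {"series": [{"x":0,"y":0,"z":0,"wx":0,"wy":0,"wz":0,"fingers":-1},{"x":0,"y":0,"z":-0.015,"wx":0,"wy":0,"wz":0,"fingers":-1},{"x":0,"y":0,"z":-0.02,"wx":0,"wy":0,"wz":0,"fingers":-1},{"x":0,"y":0,"z":-0.025,"wx":0,"wy":0,"wz":0,"fingers":-1},{"x":0,"y":0,"z":-0.025,"wx":0,"wy":0,"wz":0,"fingers":-1},{"x":0,"y":0,"z":-0.025,"wx":0,"wy":0,"wz":0,"fingers":-1},{"x":0,"y":0,"z":0,"wx":0,"wy":0,"wz":0,"fingers":-1}], "force": 60}}

```text
clock: 4.9
tool_pos: [0.5228, 0.1545, 0.174]
eef_rot: [0.587, 0.81, -0.001, -0.0]
contact_force: [0.6, 0.3, -3.2]
opening: 0.083
```

```bash
python3 -c "
from h import *
go([.4805,-.05,.16],61.8);s=get_state();print(s['opening'],s['tool_pos'],s['contact_force'],s['q'])"
```

```text
t 4.9 d [-0.2265 -0.1298  0.0179] w [-0.0007  0.0005  0.2574] rows 3.3 4.3
0.08268400806283037 [0.52283115 0.15452439 0.17395961] [ 0.60751713  0.34903246 -3.24242291] [-0.12969767  0.69880376 -0.40397965  1.86337696  0.42157218  0.66706741
  1.10191567]
```

Emit:
{"method": "apply_moves", "body": {"series": [{"x":-0.03,"y":-0.017,"z":0,"wx":0,"wy":0,"wz":0,"fingers":-1},{"x":-0.05,"y":-0.028,"z":0,"wx":0,"wy":0,"wz":0,"fingers":-1},{"x":-0.05,"y":-0.028,"z":0,"wx":0,"wy":0,"wz":0,"fingers":-1},{"x":-0.05,"y":-0.028,"z":0,"wx":0,"wy":0,"wz":0,"fingers":-1},{"x":-0.04,"y":-0.025,"z":0,"wx":0,"wy":0,"wz":0,"fingers":-1},{"x":0,"y":0,"z":0,"wx":0,"wy":0,"wz":0.03,"fingers":-1},{"x":0,"y":0,"z":0,"wx":0,"wy":0,"wz":0.045,"fingers":-1},{"x":0,"y":0,"z":0,"wx":0,"wy":0,"wz":0.045,"fingers":-1}]}}

```text
clock: 5.9
tool_pos: [0.4772, -0.0513, 0.1714]
eef_rot: [0.732, 0.681, -0.003, -0.003]
contact_force: [0.2, -0.3, -3.0]
opening: 0.084
```

```bash
python3 -c "
from h import *
go([.4805,-.05,.16],61.8);s=get_state();print(s['opening'],s['contact_force'],s['q'])"
```

```text
t 5.9 d [0.002  0.0042 0.0142] w [-0.0025  0.0008  0.1334] rows 0.2 2.2
0.08382440847903254 [ 0.20055181 -0.27330976 -2.97407424] [ 0.21001934  0.62960552 -0.31444715  2.05078464  0.37248202  0.52355259
  1.12282735]
```

Emit:
{"method": "apply_moves", "body": {"series": [{"x":0,"y":0,"z":0,"wx":0,"wy":0,"wz":0.045,"fingers":-1},{"x":0,"y":0,"z":0,"wx":0,"wy":0,"wz":0.045,"fingers":-1},{"x":0,"y":0,"z":0,"wx":0,"wy":0,"wz":0.04,"fingers":-1},{"x":0,"y":0,"z":0,"wx":-0.002,"wy":0,"wz":0,"fingers":-1},{"x":0,"y":0,"z":0,"wx":0,"wy":0,"wz":0,"fingers":-1}]}}

```text
clock: 6.52
tool_pos: [0.4747, -0.0512, 0.1698]
eef_rot: [0.858, 0.514, -0.004, -0.0]
contact_force: [-0.6, -0.6, -3.1]
opening: 0.086
```

Run:
```python
from h import *
go([.4805,-.05,.0712],61.8);s=get_state();print(s['opening'],s['tool_pos'],s['contact_force'],s['q'])
shot('side','side1')
cv2.imwrite('pics/s1c.png',cv2.resize(cv2.imread('pics/side1.png')[80:330,150:400],None,fx=2.3,fy=2.3))
```

```text
t 6.53 d [0.0055 0.0063 0.1232] w [-0.0015  0.0021  0.0001] rows 1.6 0.0
0.0858247929723 [ 0.47468989 -0.05118947  0.16982653] [-0.60141843 -0.55892606 -3.0733166 ] [ 0.12870182  0.62084433 -0.18922194  2.06429275  0.24412573  0.48470924
  0.83528585]
```

View pics/s1c.png

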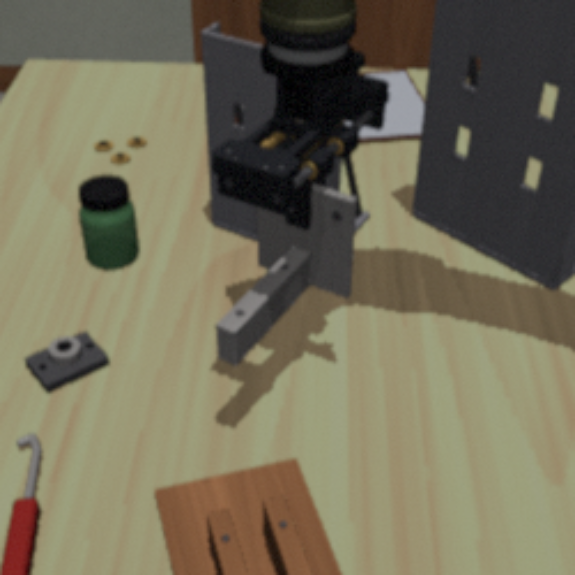

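Emit:
{"method": "apply_moves", "body": {"series": [{"x":0.005,"y":0.006,"z":0.02,"wx":-0.0015,"wy":0.002,"wz":0,"fingers":-1},{"x":0,"y":0,"z":0.035,"wx":0,"wy":0,"wz":0,"fingers":-1},{"x":0,"y":0,"z":0.03,"wx":0,"wy":0,"wz":0,"fingers":-1},{"x":0,"y":0,"z":0.015,"wx":0,"wy":0,"wz":0,"fingers":-1},{"x":0,"y":0,"z":0.01,"wx":0,"wy":0,"wz":0,"fingers":-1},{"x":0,"y":0,"z":0,"wx":0,"wy":0,"wz":0,"fingers":-1}]}}

```text
clock: 7.32
tool_pos: [0.483, -0.0498, 0.08]
eef_rot: [0.857, 0.516, 0.002, 0.0]
contact_force: [-0.4, 0.5, -3.2]
opening: 0.084
```

```bash
python3 -c "
from h import *
go([.4805,-.05,.0712],61.8);s=get_state();print(s['opening'],s['tool_pos'],s['contact_force'],s['moment'])"
```

```text
t 7.33 d [-0.0017 -0.0027  0.011 ] w [ 0.0009 -0.0011  0.0017] rows 0.1 0.0
0.0842330439893124 [ 0.48301204 -0.04979252  0.08003991] [-0.36223661  0.5119559  -3.21616149] [-0.02712664  0.04278616 -0.0135586 ]
```

Emit:
{"method": "apply_moves", "body": {"series": [{"x":0,"y":0,"z":0.006,"wx":0.001,"wy":-0.001,"wz":0,"fingers":-1},{"x":0,"y":0,"z":0.004,"wx":0,"wy":0,"wz":0,"fingers":-1},{"x":0,"y":0,"z":0.002,"wx":0,"wy":0,"wz":0,"fingers":-1},{"x":0,"y":0,"z":0,"wx":0,"wy":0,"wz":0,"fingers":-1}]}}

```text
clock: 7.82
tool_pos: [0.4842, -0.0499, 0.0712]
eef_rot: [0.857, 0.516, 0.001, 0.001]
contact_force: [0.4, 0.0, -3.5]
opening: 0.084
```

```bash
python3 -c "
from h import *
go([.4805,-.05,.0712],61.8);s=get_state();print(s['opening'],s['tool_pos'],s['contact_force'],s['moment'])"
```

```text
t 7.83 d [-0.0023 -0.0041  0.    ] w [ 0.0007 -0.0005  0.0017] rows 0.1 0.0
0.08400630229759336 [ 0.48423774 -0.04988699  0.07124098] [ 0.42688865  0.02548459 -3.50635871] [-0.13386475  0.05232401 -0.06021257]
```

Still carrying full weight; go down a bit more.

Emit:
{"method": "apply_moves", "body": {"series": [{"x":0,"y":0,"z":0.0025,"wx":0,"wy":0,"wz":0,"fingers":-1},{"x":0,"y":0,"z":0,"wx":0,"wy":0,"wz":0,"fingers":-1}]}}

```text
clock: 8.07
tool_pos: [0.4847, -0.0501, 0.071]
eef_rot: [0.857, 0.516, 0.002, 0.001]
contact_force: [-0.7, 0.1, -3.8]
opening: 0.088
```

```bash
python3 -c "
from h import *
s=get_state();print(s['opening'],s['tool_pos'],s['contact_force'],s['moment'])"
```

```text
0.08801457220708747 [ 0.48470962 -0.05012172  0.07102162] [-0.68687788  0.14131602 -3.80249565] [-0.07983219  0.065383   -0.02333544]
```

Emit:
{"method": "apply_moves", "body": {"series": [{"x":0,"y":0,"z":0.0025,"wx":0,"wy":0,"wz":0,"fingers":-1},{"x":0,"y":0,"z":0.0025,"wx":0,"wy":0,"wz":0,"fingers":-1},{"x":0,"y":0,"z":0,"wx":0,"wy":0,"wz":0,"fingers":-1}]}}

```text
clock: 8.45
tool_pos: [0.4851, -0.0503, 0.0711]
eef_rot: [0.857, 0.516, 0.003, 0.003]
contact_force: [-0.6, 0.1, -2.8]
opening: 0.084
```

```bash
python3 -c "
from h import *
s=get_state();print(s['opening'],s['tool_pos'],s['contact_force'],s['moment'])"
```

```text
0.08377340188251194 [ 0.48508283 -0.05030975  0.07108626] [-0.61114286  0.09879494 -2.80630934] [-0.08919404  0.06846804 -0.02226897]
```

Emit:
{"method": "apply_moves", "body": {"series": [{"x":0,"y":0,"z":0.006,"wx":0,"wy":0,"wz":0,"fingers":-1}]}}

```text
clock: 8.57
tool_pos: [0.486, -0.0509, 0.0701]
eef_rot: [0.857, 0.516, 0.004, 0.005]
contact_force: [-10.4, 0.9, 81.3]
opening: 0.085
```

```bash
python3 -c "
from h import *
s=get_state();print(s['opening'],s['tool_pos'],s['contact_force'],s['moment']);go([.4805,-.05,.0712],61.8)"
```

```text
0.08532684171236019 [ 0.48597571 -0.05090672  0.07010886] [-10.36393173   0.9038099   81.31280873] [0.11518289 2.21154134 0.0851854 ]
t 8.57 d [-0.0022 -0.0066 -0.0014] w [ 0.0039 -0.0008  0.0015] rows 0.1 0.1
```

Emit:
{"method": "apply_moves", "body": {"series": [{"x":0,"y":0,"z":-0.001,"wx":0,"wy":0,"wz":0,"fingers":-1},{"x":0,"y":0,"z":0,"wx":0,"wy":0,"wz":0,"fingers":-0.6},{"x":0,"y":0,"z":0,"wx":0,"wy":0,"wz":0,"fingers":-0.3},{"x":0,"y":0,"z":0,"wx":0,"wy":0,"wz":0,"fingers":0}]}}

```text
clock: 9.07
tool_pos: [0.4874, -0.0509, 0.0712]
eef_rot: [0.857, 0.516, 0.006, 0.005]
contact_force: [-0.8, -0.4, -1.1]
opening: 0.403
```

```bash
python3 -c "
from h import *
s=get_state();print(s['opening'],s['tool_pos'],s['contact_force'],s['moment'])"
```

```text
0.40255066231240605 [ 0.48737885 -0.05092884  0.07122818] [-0.78234685 -0.37754889 -1.12470033] [-0.01016483 -0.01201946 -0.06083534]
```

Emit:
{"method": "apply_moves", "body": {"series": [{"x":0,"y":0,"z":-0.02,"wx":0.004,"wy":0,"wz":0,"fingers":0.5},{"x":0,"y":0,"z":-0.05,"wx":0,"wy":0,"wz":0,"fingers":0.5},{"x":0,"y":0,"z":-0.06,"wx":0,"wy":0,"wz":0,"fingers":0.5},{"x":0.06,"y":0,"z":-0.03,"wx":0,"wy":0,"wz":0,"fingers":0.5},{"x":0.04,"y":0,"z":0,"wx":0,"wy":0,"wz":0.05,"fingers":0.5},{"x":0,"y":0,"z":0,"wx":0,"wy":0,"wz":0.05,"fingers":0.5},{"x":0,"y":0,"z":0,"wx":0,"wy":0,"wz":0.05,"fingers":0.5},{"x":0,"y":0,"z":0,"wx":0,"wy":0,"wz":0.05,"fingers":0.5}]}}

```text
clock: 10.07
tool_pos: [0.525, 0.0214, 0.2003]
eef_rot: [0.977, 0.215, -0.0, -0.002]
contact_force: [-0.5, -0.7, -0.2]
opening: 0.746
```

Run:
```python
from h import *
s=get_state();print(s['opening'],s['tool_pos'],s['q'])
shot('side','side2');shot('wrist','w2')
a=cv2.imread('pics/side2.png');b=cv2.imread('pics/w2.png')
cv2.imwrite('pics/sw2.png',np.vstack([cv2.resize(a,(400,300)),cv2.resize(b,(400,300))]))
```

```text
0.7462567045741233 [0.52498564 0.02138482 0.20028811] [-0.10892005  0.61301363 -0.02659666  1.9105835   0.01797389  0.6188391
  0.28812177]
```

View pics/sw2.png

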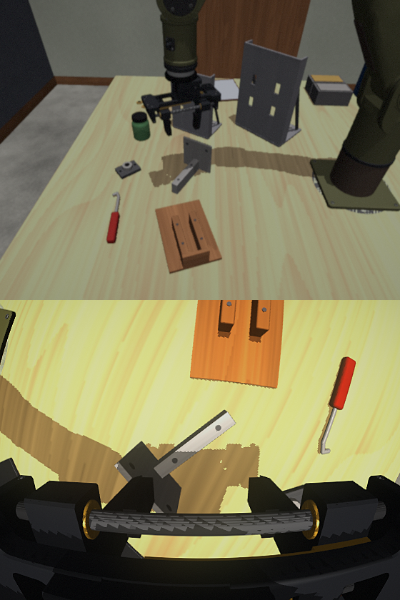

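Run:
```python
from h import *
P,ok=cloud('side2')
X=P[180:280,232:306].reshape(-1,3)
X=X[(X[:,2]>.006)&(X[:,2]<.125)&(X[:,1]>-.12)&(X[:,1]<.1)]
U=X[X[:,2]>.05]
b=cv2.minAreaRect(U[:,:2].astype(np.float32));print(len(U),b,cv2.boxPoints(b),U[:,2].max())
rng=np.random.default_rng(0);best=0
for _ in range(400):
    a=U[rng.choice(len(U),3,False)];n=np.cross(a[1]-a[0],a[2]-a[0]);l=np.linalg.norm(n)
    if l<1e-9: continue
    n/=l;i=abs((U-a[0])@n)<.003
    if i.sum()>best:best=i.sum();I=U[i]
c=I.mean(0);n=np.linalg.svd(I-c,full_matrices=False)[2][2]
if n[1]>0:n=-n
t=np.cross([0,0,1],n);t/=np.linalg.norm(t);s=I@t;print('front',c,n,len(I),'yaw',np.degrees(np.arctan2(n[1],n[0])),'s',s.min(),s.max())
nh=n[:2]/np.linalg.norm(n[:2]);d=nh@c[:2];m=(s.min()+s.max())/2
f=t[:2]*m+nh*d;print('front mid',f,'arm pt',f-nh*.067,'back',f+nh*.008)
A=X[(X[:,2]>.034)&(X[:,2]<.045)&((X[:,:2]-f)@nh<-.02)];b=cv2.minAreaRect(A[:,:2].astype(np.float32));print('armtop',len(A),A.mean(0),b,((A[:,:2]-f)@t[:2]).mean(),((A[:,:2]-f)@nh).min())
```

```text
910 ((0.4878808259963989, -0.049593523144721985), (0.010699843987822533, 0.10093174874782562), 62.09755325317383) [[ 0.44077823 -0.0307051 ]
 [ 0.52997625 -0.07793788]
 [ 0.5349834  -0.06848194]
 [ 0.4457854  -0.02124917]] 0.11205506304398971
front [ 0.48713094 -0.04629282  0.0827487 ] [-0.46601799 -0.8846187  -0.01664303] 848 yaw -117.78030520836802 s 0.4043155544253383 0.5052325475368717
front mid [ 0.48908882 -0.04732424] arm pt [0.52031635 0.01195343] back [ 0.48536016 -0.05440217]
armtop 386 [0.5252525  0.02375694 0.03981336] ((0.5239677429199219, 0.01963912323117256), (0.11119096726179123, 0.02069428376853466), 61.45176315307617) -0.001134199841461764 -0.1309885122945928
```

Emit:
{"method": "apply_moves", "body": {"series": [{"x":0,"y":0,"z":0,"wx":0,"wy":0,"wz":0.05,"fingers":0.3},{"x":0,"y":0,"z":0,"wx":0,"wy":0,"wz":0.05,"fingers":0.3},{"x":0,"y":0,"z":0,"wx":0,"wy":0,"wz":0.05,"fingers":0.3},{"x":0,"y":0,"z":0,"wx":0,"wy":0,"wz":0.05,"fingers":0.3},{"x":0,"y":0,"z":0,"wx":0,"wy":0,"wz":0.05,"fingers":0.3},{"x":0,"y":0,"z":0,"wx":0,"wy":0,"wz":0.043,"fingers":0.3},{"x":0,"y":0,"z":0,"wx":0,"wy":0,"wz":0,"fingers":0.3}]}}

```text
clock: 11.05
tool_pos: [0.5232, 0.0206, 0.1979]
eef_rot: [0.97, -0.241, -0.004, -0.001]
contact_force: [-0.7, 0.0, 0.6]
opening: 0.65
```

```bash
python3 -c "
from h import *
go([.5203,.0118,.007],-28)"
```

```text
t 11.05 d [0.0039 0.0114 0.2385] w [0.0001 0.0025 0.0005] rows 3.1 0.0
```

Emit:
{"method": "apply_moves", "body": {"series": [{"x":0.004,"y":0.0115,"z":0.05,"wx":0,"wy":0.0025,"wz":0,"fingers":0.3},{"x":0,"y":0,"z":0.05,"wx":0,"wy":0,"wz":0,"fingers":0.3},{"x":0,"y":0,"z":0.05,"wx":0,"wy":0,"wz":0,"fingers":0.3},{"x":0,"y":0,"z":0,"wx":0,"wy":0,"wz":0,"fingers":0.3}]}}

```text
clock: 11.55
tool_pos: [0.5231, 0.0115, 0.0752]
eef_rot: [0.973, -0.232, 0.001, -0.001]
contact_force: [0.2, 0.1, 0.5]
opening: 0.651
```

```bash
python3 -c "
from h import *
go([.5203,.0118,.007],-28)"
```

```text
t 11.55 d [-0.0035  0.0015  0.0853] w [-0.001  -0.0005  0.0066] rows 1.1 0.1
```

Emit:
{"method": "apply_moves", "body": {"series": [{"x":-0.003,"y":0.001,"z":0.035,"wx":0,"wy":0,"wz":0.0065,"fingers":0.3},{"x":0,"y":0,"z":0.035,"wx":0,"wy":0,"wz":0,"fingers":0.3},{"x":0,"y":0,"z":0,"wx":0,"wy":0,"wz":0,"fingers":0.3}]}}

```text
clock: 11.92
tool_pos: [0.5242, 0.0122, 0.0221]
eef_rot: [0.971, -0.239, 0.004, -0.003]
contact_force: [-0.4, 0.3, 0.4]
opening: 0.649
```

```bash
python3 -c "
from h import *
go([.5203,.0118,.007],-28)"
```

```text
t 11.93 d [-0.0043  0.0028  0.0188] w [-0.0025 -0.0021  0.0022] rows 0.2 0.1
```

Emit:
{"method": "apply_moves", "body": {"series": [{"x":-0.004,"y":0.003,"z":0.018,"wx":-0.0025,"wy":-0.002,"wz":0.002,"fingers":0.3},{"x":0,"y":0,"z":0,"wx":0,"wy":0,"wz":0,"fingers":0.2}]}}

```text
clock: 12.18
tool_pos: [0.522, 0.0116, 0.0096]
eef_rot: [0.971, -0.241, 0.002, -0.0]
contact_force: [-0.6, -0.3, 0.9]
opening: 0.603
```

```bash
python3 -c "
from h import *
go([.5203,.0118,.007],-28)"
```

```text
t 12.18 d [-0.002   0.0008  0.0032] w [-0.0005 -0.0011  0.0006] rows 0.0 0.0
```

Emit:
{"method": "apply_moves", "body": {"series": [{"x":-0.002,"y":0.001,"z":0.002,"wx":-0.0005,"wy":-0.001,"wz":0,"fingers":-0.3},{"x":0,"y":0,"z":0,"wx":0,"wy":0,"wz":0,"fingers":-0.5},{"x":0,"y":0,"z":0,"wx":0,"wy":0,"wz":0,"fingers":-1},{"x":0,"y":0,"z":0,"wx":0,"wy":0,"wz":0,"fingers":-1},{"x":0,"y":0,"z":0,"wx":0,"wy":0,"wz":0,"fingers":-1}], "force": 60}}

```text
clock: 12.8
tool_pos: [0.521, 0.0118, 0.0094]
eef_rot: [0.971, -0.241, 0.001, -0.0]
contact_force: [-0.9, -1.1, -1.2]
opening: 0.219
```

```bash
python3 -c "
from h import *
go([.5203,.0118,.007],-28);s=get_state();print(s['opening']*88,s['tool_pos'],s['contact_force'],s['moment'])"
```

```text
t 12.8 d [-0.0007  0.0004  0.0031] w [-0.0004 -0.0006  0.0008] rows 0.0 0.0
19.25638041748765 [0.52096884 0.01181069 0.00944603] [-0.86425492 -1.1227668  -1.24474152] [-0.03557815  0.1229851  -0.03666713]
```

Emit:
{"method": "apply_moves", "body": {"series": [{"x":0,"y":0,"z":-0.01,"wx":0,"wy":0,"wz":0,"fingers":-1},{"x":0,"y":0,"z":-0.02,"wx":0,"wy":0,"wz":0,"fingers":-1},{"x":0,"y":0,"z":-0.03,"wx":0,"wy":0,"wz":0,"fingers":-1},{"x":0,"y":0,"z":-0.035,"wx":0,"wy":0,"wz":0,"fingers":-1},{"x":0,"y":0,"z":-0.03,"wx":0,"wy":0,"wz":0,"fingers":-1},{"x":0,"y":0,"z":-0.02,"wx":0,"wy":0,"wz":0,"fingers":-1},{"x":0,"y":0,"z":0,"wx":0,"wy":0,"wz":0,"fingers":-1}]}}

```text
clock: 13.68
tool_pos: [0.5197, 0.0122, 0.1334]
eef_rot: [0.971, -0.241, 0.001, -0.001]
contact_force: [0.2, -0.6, -3.7]
opening: 0.219
```

Run:
```python
from h import *
go([.577,-.1415,.125],-28.2);s=get_state();print(s['opening']*88,s['tool_pos'],s['contact_force'],s['moment'])
```

```text
t 13.68 d [0.1531 0.1364 0.0105] w [-0.0008 -0.0006  0.0019] rows 2.6 0.0
19.30555280784804 [0.51970966 0.01219081 0.13342365] [ 0.19859538 -0.55209023 -3.74340171] [ 0.11235404  0.07592364 -0.02782697]
```

Emit:
{"method": "apply_moves", "body": {"series": [{"x":0.02,"y":0.018,"z":0.002,"wx":0,"wy":0,"wz":0.002,"fingers":-1},{"x":0.035,"y":0.031,"z":0.002,"wx":0,"wy":0,"wz":0,"fingers":-1},{"x":0.04,"y":0.036,"z":0.002,"wx":0,"wy":0,"wz":0,"fingers":-1},{"x":0.04,"y":0.034,"z":0.001,"wx":0,"wy":0,"wz":0,"fingers":-1},{"x":0.018,"y":0.015,"z":0.001,"wx":0,"wy":0,"wz":0,"fingers":-1},{"x":0,"y":0,"z":0,"wx":0,"wy":0,"wz":0,"fingers":-1},{"x":0,"y":0,"z":0,"wx":0,"wy":0,"wz":0,"fingers":-1}]}}

```text
clock: 14.55
tool_pos: [0.574, -0.1383, 0.1233]
eef_rot: [0.97, -0.241, -0.004, -0.003]
contact_force: [0.7, 1.3, -3.6]
opening: 0.221
```

Run:
```python
from h import *
go([.577,-.1415,.125],-28.2);s=get_state();print(s['opening']*88,s['tool_pos'],s['contact_force'],s['moment'],s['q'])
for n in('side','top','wrist'): shot(n,n+'3')
a=[cv2.imread(f'pics/{n}3.png') for n in('side','top','wrist')]
v=np.hstack([cv2.resize(a[0][60:260,150:350],(400,400)),cv2.resize(a[1][110:290,300:480],(400,400))])
cv2.imwrite('pics/v3.png',v)
```

```text
t 14.55 d [ 0.0051  0.0018 -0.0022] w [-0.0011  0.0031  0.0017] rows 0.1 0.1
19.44564547261989 [ 0.57401884 -0.1383174   0.12330368] [ 0.70310516  1.29272688 -3.55054039] [0.09277852 0.03717531 0.01282162] [ 0.06574673  0.81075705  0.16963352  1.77291791 -0.23462864  0.58629685
 -0.10615652]
```

View pics/v3.png

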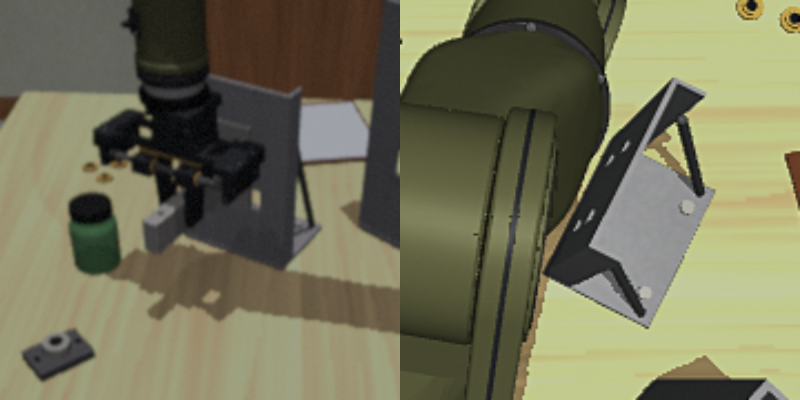

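View pics/wrist3.png

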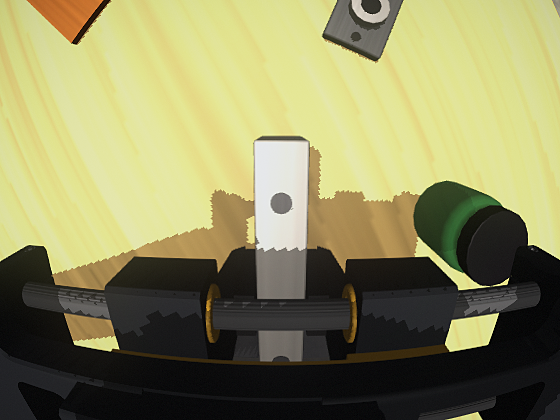

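```bash
cat >> h.py <<'E'
bx=np.array([-.4728,-.8812,0]);by=np.array([.8812,-.4728,0]);S=np.array([.5226,-.2428,.15])
def rel(X): return np.stack([(X-S)@bx,(X-S)@by,X[...,2]],-1)
E
python3 - <<'E'
from h import *
P,ok=cloud('side3');r=rel(P)
m=ok&(abs(r[...,1])<.06)&(r[...,2]>.06)&(r[...,2]<.26)&(r[...,0]>-.2)&(r[...,0]<.03)
q=r[m]
print(np.histogram(q[:,0],np.arange(-.2,.03,.01)))
f=q[(abs(q[:,0]+.048)<.012)&(q[:,2]<.235)];print('plate cand',len(f),f.min(0),f.max(0),f.mean(0))
f=f[f[:,2]<.185]
for y0 in np.arange(-.06,.06,.01):
    g=f[(f[:,1]>=y0)&(f[:,1]<y0+.01)]
    if len(g): print(y0.round(2),len(g),g.mean(0).round(4),g[:,2].min().round(3),g[:,2].max().round(3), np.polyfit(g[:,2],g[:,0],1).round(3) if len(g)>8 else '')
print('y ext',f[:,1].min(),f[:,1].max())
# arm tip / top
a=q[(q[:,0]<-.14)&(q[:,2]<.17)&(abs(q[:,1])<.03)];t=a[(a[:,2]>a[:,2].max()-.006)];print('arm',a.min(0),a.max(0));
Q,o=cloud('top3');r=rel(Q);m=o&(abs(r[...,1])<.11)&(r[...,0]<0.0)&(r[...,0]>-.25)&(r[...,2]>.14)
q=r[m]
for z in np.arange(.14,.7,.04):
    g=q[(q[:,2]>=z)&(q[:,2]<z+.04)]
    if len(g):print('z',z.round(2),len(g),'max x',g[:,0].max().round(3))
E
```

```text
(array([  0,  25, 130,  65, 157, 400, 595, 333, 142, 115,  48,  19,  31,
        23,  55, 199,   1,   0,   0, 540, 558,   0]), array([-2.00000000e-01, -1.90000000e-01, -1.80000000e-01, -1.70000000e-01,
       -1.60000000e-01, -1.50000000e-01, -1.40000000e-01, -1.30000000e-01,
       -1.20000000e-01, -1.10000000e-01, -1.00000000e-01, -9.00000000e-02,
       -8.00000000e-02, -7.00000000e-02, -6.00000000e-02, -5.00000000e-02,
       -4.00000000e-02, -3.00000000e-02, -2.00000000e-02, -1.00000000e-02,
        1.66533454e-16,  1.00000000e-02,  2.00000000e-02]))
plate cand 255 [-0.05986373 -0.05405571  0.11346815] [-0.03952839  0.04670878  0.2249261 ] [-0.0488093  -0.03186416  0.17846283]
-0.06 25 [-0.0479 -0.0524  0.1306] 0.116 0.146 [-0.014 -0.046]
-0.05 30 [-0.0494 -0.0456  0.1267] 0.115 0.141 [ 0.012 -0.051]
-0.04 11 [-0.0496 -0.0363  0.1202] 0.116 0.127 [ 0.076 -0.059]
-0.03 3 [-0.0481 -0.0278  0.1155] 0.114 0.118 
-0.02 36 [-0.0529 -0.0134  0.1316] 0.113 0.154 [-0.016 -0.051]
0.04 5 [-0.0497  0.0451  0.145 ] 0.117 0.154 
y ext -0.054055713326166974 0.04670878212140677
arm [-0.18164372 -0.0163816   0.11409972] [-0.14004732  0.00598255  0.15601148]
z 0.14 50 max x -0.0
z 0.18 44 max x -0.0
z 0.22 53 max x -0.0
z 0.42 2 max x -0.095
z 0.46 408 max x -0.078
z 0.5 890 max x -0.071
z 0.54 476 max x -0.074
z 0.58 468 max x -0.06
z 0.62 736 max x -0.063
z 0.66 711 max x -0.076
```

Emit:
{"method": "apply_moves", "body": {"series": [{"x":0.005,"y":0.001,"z":-0.0025,"wx":-0.001,"wy":0.003,"wz":0.003,"fingers":-1},{"x":0,"y":0,"z":0,"wx":0,"wy":0,"wz":0,"fingers":-1}]}}

```text
clock: 14.95
tool_pos: [0.5779, -0.1394, 0.1259]
eef_rot: [0.97, -0.245, 0.001, -0.0]
contact_force: [-0.3, -0.6, -3.2]
opening: 0.218
```

Run:
```python
from h import *
go([.577,-.1415,.125],-28.5)
```

```text
t 14.95 d [0.0003 0.0028 0.0012] w [-0.0002 -0.0003  0.0011] rows 0.0 0.0
```

Emit:
{"method": "apply_moves", "body": {"series": [{"x":0,"y":0.017,"z":0.0005,"wx":0,"wy":0,"wz":0.001,"fingers":-1},{"x":0,"y":0.015,"z":0,"wx":0,"wy":0,"wz":0,"fingers":-1},{"x":0,"y":0,"z":0,"wx":0,"wy":0,"wz":0,"fingers":-1}]}}

```text
clock: 15.32
tool_pos: [0.5642, -0.1643, 0.1256]
eef_rot: [0.969, -0.247, 0.0, 0.0]
contact_force: [0.1, 0.6, -3.7]
opening: 0.22
```

Run:
```python
from h import *
go(S-bx*.075+[0,0,-.025],-28.5);s=get_state();print(rel(s['tool_pos']),s['contact_force'])
shot('side','side4')
P,ok=cloud('side4');r=rel(P)
x0=rel(s['tool_pos'])[0]+.067
q=r[ok&(abs(r[...,1])<.06)&(r[...,2]>.06)&(r[...,2]<.175)&(abs(r[...,0]-x0)<.01)]
print(x0,len(q),q.min(0),q.max(0));
for a,b in((-.06,-.04),(-.02,.0),(.04,.06)):
    g=q[(q[:,1]>a)&(q[:,1]<b)];print(len(g),g.mean(0) if len(g) else '')
# slot edges in panel: depth holes (points behind the panel)
w=r[100:185,235:305];rgb=load('side4')['p']
cv2.imwrite('pics/s4.png',cv2.resize(rgb[85:215,215:325,::-1],(770,600) if False else (508,600),interpolation=cv2.INTER_CUBIC))
```

```text
t 15.32 d [0.0006 0.0173 0.0008] w [ 0.0001 -0.0003 -0.0003] rows 0.2 0.0
[-0.08885065 -0.00041544  0.12562184] [ 0.08051026  0.60945531 -3.73919087]
-0.02185065047287288 110 [-0.03143701 -0.05170396  0.11602019] [-0.01585645  0.05086687  0.15846061]
51 [-0.02107376 -0.0474385   0.13117433]
33 [-0.02454593 -0.01076742  0.13537576]
5 [-0.02055464  0.04789767  0.13402439]
```

View pics/s4.png

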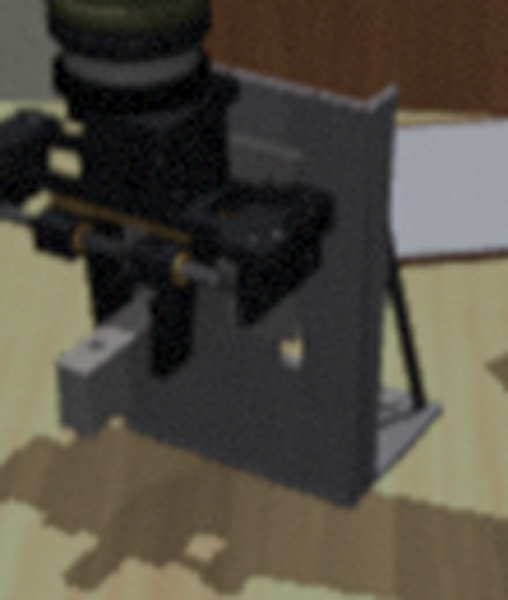

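Emit:
{"method": "apply_moves", "body": {"series": [{"x":0.0003,"y":0.006,"z":0.0005,"wx":0,"wy":0,"wz":0,"fingers":-1},{"x":0,"y":0.004,"z":0,"wx":0,"wy":0,"wz":0,"fingers":-1}]}}

```text
clock: 15.62
tool_pos: [0.5612, -0.1705, 0.1251]
eef_rot: [0.969, -0.246, 0.001, -0.0]
contact_force: [-0.1, 0.1, -4.0]
opening: 0.221
```

Run:
```python
from h import *
go(S-bx*.075+[0,0,-.025],-28.5);s=get_state();print(rel(s['tool_pos']),s['contact_force'],s['moment'])
```

```text
t 15.62 d [0.0002 0.0087 0.0002] w [-0.0003 -0.0003  0.0002] rows 0.1 0.0
[-0.08198089 -0.00016036  0.12513106] [-0.07484873  0.12215521 -4.00680926] [0.08500137 0.01746305 0.02032961]
```

Emit:
{"method": "apply_moves", "body": {"series": [{"x":0,"y":0.004,"z":0,"wx":0,"wy":0,"wz":0,"fingers":-1},{"x":0,"y":0.003,"z":0,"wx":0,"wy":0,"wz":0,"fingers":-1}]}}

```text
clock: 15.88
tool_pos: [0.5584, -0.1755, 0.1251]
eef_rot: [0.969, -0.246, 0.001, -0.0]
contact_force: [0.6, -0.9, -3.1]
opening: 0.222
```

Run:
```python
from h import *
go(S-bx*.075+[0,0,-.025],-28.5);s=get_state();print(rel(s['tool_pos']),s['contact_force'],s['moment'])
```

```text
t 15.88 d [0.0003 0.0015 0.0001] w [-0.0004 -0.0003  0.0003] rows 0.0 0.0
[-0.0762408  -0.00023795  0.12506376] [ 0.56102987 -0.86629577 -3.07529725] [ 0.05121236 -0.06439837  0.04000228]
```

Emit:
{"method": "apply_moves", "body": {"series": [{"x":0,"y":0.0015,"z":0,"wx":0,"wy":0,"wz":0,"fingers":-1},{"x":0,"y":0.0015,"z":0,"wx":0,"wy":0,"wz":0,"fingers":-1}]}}

```text
clock: 16.12
tool_pos: [0.5576, -0.1764, 0.1249]
eef_rot: [0.97, -0.245, 0.0, -0.001]
contact_force: [1.1, 2.7, -4.6]
opening: 0.223
```

Run:
```python
from h import *
s=get_state();print(rel(s['tool_pos']),s['contact_force'],s['contact_force']@bx,s['moment'])
```

```text
[-0.07510498 -0.00056967  0.12491994] [ 1.08928823  2.72358064 -4.63110463] -2.9150347345045797 [ 0.45822063 -0.16586254  0.11331581]
```

Emit:
{"method": "apply_moves", "body": {"series": [{"x":0,"y":-0.001,"z":0.005,"wx":0,"wy":0,"wz":0,"fingers":-1},{"x":0,"y":0,"z":0.005,"wx":0,"wy":0,"wz":0,"fingers":-1}]}}

```text
clock: 16.38
tool_pos: [0.5583, -0.1759, 0.1168]
eef_rot: [0.97, -0.245, 0.001, -0.001]
contact_force: [-0.9, -0.2, -4.0]
opening: 0.221
```

Run:
```python
from h import *
s=get_state();print(rel(s['tool_pos']),s['contact_force'],s['contact_force']@bx,s['moment']);go(S-bx*.075+[0,0,-.041],-28.3)
```

```text
[-0.07582524 -0.00018798  0.11677748] [-0.92876242 -0.18680565 -4.00034411] 0.6037320137812078 [ 0.06290922 -0.01677208  0.02062553]
t 16.38 d [0.0002 0.0011 0.0097] w [-0.0008 -0.0004 -0.0003] rows 0.1 0.0
```

Emit:
{"method": "apply_moves", "body": {"series": [{"x":0,"y":0,"z":0.004,"wx":0,"wy":0,"wz":0,"fingers":-1},{"x":0,"y":0,"z":0.0035,"wx":0,"wy":0,"wz":0,"fingers":-1}]}}

```text
clock: 16.62
tool_pos: [0.5581, -0.1762, 0.1101]
eef_rot: [0.97, -0.245, 0.001, -0.001]
contact_force: [0.7, 0.7, -2.6]
opening: 0.222
```

Run:
```python
from h import *
s=get_state();print(rel(s['tool_pos']),s['contact_force'],s['contact_force']@bx,s['moment'])
```

```text
[-0.07547981 -0.00019137  0.11006638] [ 0.69022576  0.73448697 -2.64648826] -0.9735686546256883 [ 0.16027741 -0.03756978  0.0784404 ]
```

Emit:
{"method": "apply_moves", "body": {"series": [{"x":0,"y":0,"z":0.0015,"wx":0,"wy":0,"wz":0,"fingers":-1},{"x":0,"y":0,"z":0.001,"wx":0,"wy":0,"wz":0,"fingers":-1}]}}

```text
clock: 16.88
tool_pos: [0.558, -0.1765, 0.1087]
eef_rot: [0.97, -0.245, 0.001, -0.001]
contact_force: [-1.5, 2.0, 5.9]
opening: 0.218
```

Run:
```python
from h import *
s=get_state();print(rel(s['tool_pos']),s['contact_force'],s['contact_force']@bx,s['moment'])
```

```text
[-0.07520271 -0.00017712  0.10867203] [-1.50942574  2.02493325  5.93893177] -1.0707146878731195 [0.06364863 0.57831864 0.02980845]
```

Emit:
{"method": "apply_moves", "body": {"series": [{"x":0,"y":0,"z":0.001,"wx":0,"wy":0,"wz":0,"fingers":-1},{"x":0,"y":0,"z":0,"wx":0,"wy":0,"wz":0,"fingers":-0.5},{"x":0,"y":0,"z":0,"wx":0,"wy":0,"wz":0,"fingers":-0.2},{"x":0,"y":0,"z":0,"wx":0,"wy":0,"wz":0,"fingers":0.2},{"x":0,"y":0,"z":0,"wx":0,"wy":0,"wz":0,"fingers":0.3}], "force": 30}}

```text
clock: 17.5
tool_pos: [0.559, -0.1774, 0.1085]
eef_rot: [0.969, -0.245, 0.002, -0.0]
contact_force: [-1.6, 0.3, -0.2]
opening: 0.564
```

Run:
```python
from h import *
s=get_state();print(rel(s['tool_pos']),s['opening'],s['contact_force'],s['moment'])
```

```text
[-0.0748443   0.0012074   0.10852044] 0.5643353784928018 [-1.55151017  0.32758448 -0.1580779 ] [-0.08821702  0.15068779  0.00392444]
```

Emit:
{"method": "apply_moves", "body": {"series": [{"x":0,"y":0,"z":-0.02,"wx":0,"wy":0,"wz":0,"fingers":0.3},{"x":0,"y":-0.005,"z":-0.05,"wx":0,"wy":0,"wz":0,"fingers":0.3},{"x":0,"y":-0.03,"z":-0.05,"wx":0,"wy":0,"wz":0,"fingers":0.3},{"x":-0.02,"y":-0.06,"z":-0.04,"wx":0,"wy":0,"wz":0,"fingers":0.3},{"x":-0.05,"y":-0.05,"z":-0.03,"wx":0,"wy":0,"wz":0,"fingers":0.3},{"x":-0.07,"y":-0.02,"z":0,"wx":0,"wy":0,"wz":0,"fingers":0.3},{"x":-0.07,"y":-0.02,"z":0,"wx":0,"wy":0,"wz":0,"fingers":0.3},{"x":0,"y":0,"z":0,"wx":0,"wy":0,"wz":0,"fingers":0.3}]}}

```text
clock: 18.5
tool_pos: [0.4815, 0.039, 0.2717]
eef_rot: [0.969, -0.246, 0.007, -0.003]
contact_force: [1.2, -1.2, -0.0]
opening: 0.652
```

Run:
```python
from h import *
s=get_state();print(s['tool_pos'],s['contact_force'])
shot('side','side5');shot('top','top5')
P,ok=cloud('side5');r=rel(P)
q=r[ok&(abs(r[...,1])<.06)&(r[...,2]>.085)&(r[...,2]<.23)&(r[...,0]>-.016)&(r[...,0]<-.004)]
print(len(q),q.min(0),q.max(0),q.mean(0));A=np.c_[q[:,1:],np.ones(len(q))];print('x=a*y+b*z+c',np.linalg.lstsq(A,q[:,0],rcond=None)[0])
a=r[ok&(abs(r[...,1])<.03)&(r[...,0]<-.03)&(r[...,0]>-.16)&(r[...,2]>.08)&(r[...,2]<.17)];print('arm',a.min(0),a.max(0))
v=np.hstack([cv2.resize(cv2.imread('pics/side5.png')[85:215,215:325],(400,473),interpolation=cv2.INTER_CUBIC),cv2.resize(cv2.imread('pics/top5.png')[100:270,340:480],(390,473))]);cv2.imwrite('pics/v5.png',v)
```

```text
[0.48148682 0.03895295 0.27172933] [ 1.24784698 -1.17577707 -0.00423058]
759 [-0.01578691 -0.05217267  0.08508312] [-0.00420565  0.05003925  0.20621372] [-0.01025374 -0.01338174  0.15280401]
x=a*y+b*z+c [-0.00502723 -0.04506509 -0.00343488]
arm [-0.14197591 -0.01279878  0.09424189] [-0.03008701  0.01027012  0.13936606]
```

View pics/v5.png

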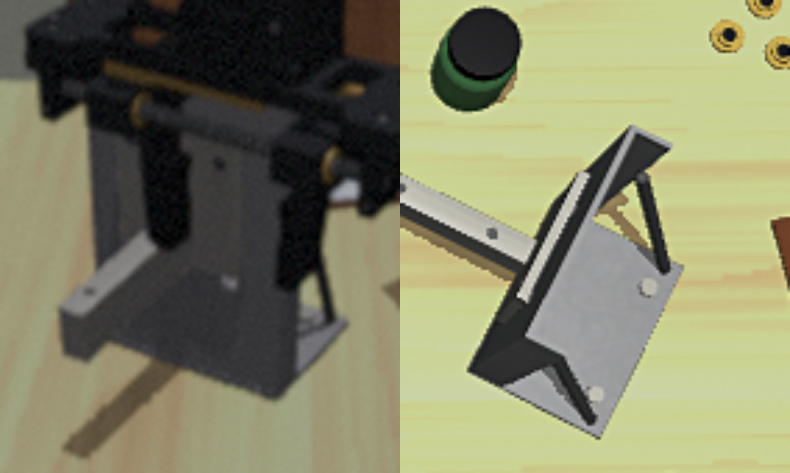

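Run:
```python
from h import *
for tag in('top5','side5'):
    P,ok=cloud(tag);r=rel(P)
    a=r[ok&(abs(r[...,1])<.008)&(r[...,0]<-.015)&(r[...,0]>-.132)&(r[...,2]>.115)&(r[...,2]<.155)]
    print(tag,len(a),np.polyfit(a[:,0],a[:,2],1),a[:,2].std())
    for x0 in np.arange(-.13,-.01,.02):
        g=a[abs(a[:,0]-x0)<.01];print(x0.round(2),len(g),np.median(g[:,2]).round(4) if len(g) else '')
    for z0 in np.arange(.105,.215,.01):
        g=r[ok&(abs(r[...,1])<.045)&(abs(r[...,1])>.013)&(abs(r[...,2]-z0)<.005)&(r[...,0]>-.03)&(r[...,0]<.01)]
        if len(g):print('z',z0.round(3),len(g),np.median(g[:,0]).round(4),g[:,0].min().round(4))
    t=r[ok&(abs(r[...,1])<.05)&(r[...,2]>.198)&(r[...,2]<.22)&(r[...,0]>-.04)&(r[...,0]<.0)]
    if len(t):print('topedge',len(t),t.mean(0),t.min(0),t.max(0))
    p=r[ok&(abs(r[...,1])<.075)&(abs(r[...,1])>.056)&(r[...,2]>.03)&(r[...,2]<.24)&(abs(r[...,0])<.01)];
    if len(p)>9:print('panel slope',np.polyfit(p[:,2],p[:,0],1))
```

```text
top5 436 [0.04532754 0.1396567 ] 0.0023931436431547343
-0.13 44 0.1337
-0.11 74 0.1344
-0.09 73 0.1356
-0.07 74 0.1367
-0.05 77 0.1376
-0.03 72 0.1384
z 0.105 7 -0.0082 -0.0084
z 0.115 4 -0.0086 -0.0088
z 0.125 13 -0.009 -0.0093
z 0.135 5 -0.0095 -0.0097
z 0.145 11 -0.0097 -0.01
z 0.155 18 -0.005 -0.0105
z 0.165 18 0.0 -0.0109
z 0.175 24 -0.0055 -0.0115
z 0.185 20 0.0001 -0.0118
z 0.195 35 -0.0001 -0.0122
z 0.205 126 -0.0079 -0.0126
topedge 250 [-0.00836286 -0.00119224  0.20847072] [-0.01260214 -0.0499984   0.19885333] [-2.18906884e-06  4.99710270e-02  2.16179453e-01]
panel slope [2.92880142e-04 3.91688001e-05]
side5 135 [0.04360643 0.14000445] 0.0014591000590569773
-0.13 20 0.1343
-0.11 37 0.1353
-0.09 30 0.1361
-0.07 28 0.1371
-0.05 20 0.1379
-0.03 0 
z 0.105 39 -0.0083 -0.0098
z 0.115 50 -0.0086 -0.0114
z 0.125 55 -0.0093 -0.0121
z 0.135 57 -0.0095 -0.0121
z 0.145 54 -0.0098 -0.013
z 0.155 56 -0.0105 -0.0134
z 0.165 56 -0.011 -0.0132
z 0.175 59 -0.0114 -0.0151
z 0.185 59 -0.0119 -0.0153
z 0.195 43 -0.0126 -0.0147
z 0.205 26 -0.0134 -0.0147
topedge 68 [-0.00939619 -0.02726304  0.20611909] [-0.01468119 -0.04997983  0.19836732] [-4.71584170e-05 -3.22916784e-04  2.19836301e-01]
panel slope [-0.00192722  0.00015907]
```

```bash
python3 -c "
from h import *
print(get_state()['clock'],finish_job())"
```

```text
the job is handed in; nothing more can be done
18.6 None
```

The bracket is hanging on the smaller panel with both hook tabs through the upper slots, and I handed the job in at 18.6 s. I lifted it out of the cradle by its back plate, stood it on the open bench and let go. I then took it by the arm, put the tabs in and lowered it until the slot edges took its weight, then let go and backed the arm away.

**Last checks:**
- **Seating:** measured by depth in both fixed cameras, the bracket is centred to about 1 mm. Its arm top at the plate is at 0.140 m, which is the fully home height, and the foot of the back plate is against the panel.
- **Not perfectly flat:** the bracket leans about 2.5°, with its top edge 4–5 mm off the panel. This matches the 2 mm of play between the 7 mm lips and the 5 mm panel, taken up by the bracket's own weight, so I left it.
- **Force:** while standing the bracket on the bench, one step pushed too hard and the wrist force briefly read 81 N. The limit is 120 N.
- **Bystanders:** the gripper touched nothing at the end. The jar looks unmoved in the last picture. I did not re-check the nut plate and puller by measurement, but the arm went nowhere near them at their height.

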